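# Copy the slope of one panel rest to the other with a bevel gauge

## Task

Two rests will carry one lacquered panel, so the grey one must get the slope of the blue one: stand the bevel gauge flat on the blue rest's deck, slide it into the corner until the nose bears firmly on the leaf and the blade lies along it, and press its orange lever down to lock it there. Then stand the locked gauge on the grey rest's deck and press it firmly home into the corner in the same way, so that its blade, not your fingers, swings the too-steep grey leaf back to that slope, and leave the gauge standing there, still locked. The facings are of unknown thickness, so seat it by feel, each time with a push of about 10 N, more than 5 and never 25, and leave the blue leaf's setting and the other things on the bench as they are.

Things in the scene. Friction and masses are not known exactly. Their poses are not given: they have to be found in the camera images.
- gauge_grip (a point): bevel gauge, loose, 0.3 kg. This point: middle of its dark wood stock (172 mm long in own x, 22 mm wide in y, 28 mm high), 14 mm above its underside, 86 mm behind the blade's pivot; +x to the nose and blade, z up. Grip it here across the 22 mm; the centre of mass is about 25 mm further forward
- gauge: the same gauge with blade and lever, standing on its 22 mm wide underside; origin in the middle of the stock's underside, same axes. Its front end is a round brass nose, radius 14 mm about the pivot
- gauge_nose (a point): point on the gauge's underside straight below the pivot, 86 mm ahead of the stock's middle; the nose reaches 14 mm further. Fully home in a rest's corner, where the nose meets the leaf as a hard stop, this point lies on the deck somewhere 13 to 33 mm short of the corner line, depending on slope and facing; only then does the blade lie on the leaf over its whole length
- blade_mid (a point): steel blade, 105 mm long from the pivot, 28 mm deep, 5 mm thick, swinging in the gauge's vertical plane. This point: on its lower edge, 55 mm from the pivot; x to the tip, z up from the edge. Unlocked it stays as left and gives to 1 N at the tip; it starts 10 to 20 degrees up, flatter than the blue leaf, whose slope pushes it up as the gauge is slid in. Locked it holds over 2 N at the tip
- lever_tip (a point): end of the upper side of the orange locking lever (14 mm wide) on top of the stock's rear half, 44 mm from its hinge. The hinge is 36 mm behind the stock's middle, 32.5 mm above the underside; the lever runs rearward, 34 degrees up when unlocked, flat along the stock (top 36 mm above the underside) when locked
- lever (a joint): locking lever: 0 = raised, unlocked; 0.6 rad = pressed flat down to its stop, locked. Pressing it down near its end takes up to 6 N; it stays where it is left
- rest_set: blue panel rest, fixed: deck 190 mm long, 80 mm wide, top 18 mm above the bench, and a hinged leaf clamped (red knobs) 31 to 47 degrees above level. Origin on the bench under the middle of the corner line (the leaf's hinge line, in the deck's top); +x level from deck to leaf (deck from x = -190 mm to 0), z up. Curved steel arms 37 mm either side, up to 91 mm high. Both rests stand parallel
- leaf_set: the blue rest's leaf, 124 mm long, 66 mm wide, clamped. Origin in the middle of the corner line, x up the slope, z out of the face. Its metal plate carries a black foam facing, 5 to 15 mm thick; the thickness differs from rest to rest and is not known, so where the gauge comes home must be felt
- leaf_set_face (a point): middle of the blue leaf's metal plate, under its facing, 62 mm up the slope from the corner line; own x points up the slope, own z out of the face
- rest_new: grey panel rest with black knobs, fixed, otherwise like the blue one and parallel to it (same origin and axes); its leaf starts steeper, 57 to 64 degrees, and has to come down to the blue leaf's slope
- leaf_new: the grey rest's leaf, 124 mm long, 66 mm wide; origin in the middle of the corner line, x up the slope, z out of the face. Faced like the blue one, with a thickness of its own. A friction hinge: it stays as put and gives to about 1.5 N at 100 mm from the hinge. Once the gauge is home the push needed rises sharply
- leaf_new_face (a point): middle of the grey leaf's metal plate, under its facing, 62 mm up the slope; axes as for leaf_new
- wash_bottle: bystander: clear wash bottle, 64 mm across, 150 mm high
- solvent_jar: bystander: amber jar with black cap, 54 mm across, 75 mm high
- flat_brush: bystander: flat brush with a blue handle, 200 mm long, lying
- steel_spatula: bystander: steel spoon with a wooden handle, 190 mm long, lying
- foam_wedge: bystander: black stepped foam block, 60 x 90 x 50 mm
- brass_weight: bystander: small brass weight, 40 mm across, 35 mm high

How it is judged:
On the way, in this order (a step that is already met when the one before it is completed fails the run):
1. the gauge is pressed home into the blue rest's corner, its nose bearing on the leaf with more than 5 N (x of gauge_nose in the frame of rest_set between -0.038 and 0.004 m and y of gauge_nose in the frame of rest_set between -0.028 and 0.028 m and z of gauge_nose in the frame of rest_set below 0.023 m and angle between gauge_grip's own z axis and vertical below 0.05 rad and contact force between gauge and leaf_set above 5 N), for 0.02 s.
2. the gauge stands home in the blue rest's corner with its blade along the blue leaf, and is locked there (x of gauge_nose in the frame of rest_set between -0.038 and 0.004 m and y of gauge_nose in the frame of rest_set between -0.028 and 0.028 m and z of gauge_nose in the frame of rest_set below 0.023 m and angle between gauge_grip's own z axis and vertical below 0.05 rad and angle between the x axis of blade_mid and the x axis of leaf_set_face, either way round below 0.035 rad and value of joint lever above 0.5 rad), for 0.2 s.
3. the locked gauge is pressed home into the grey rest's corner with more than 5 N (x of gauge_nose in the frame of rest_new between -0.038 and 0.004 m and y of gauge_nose in the frame of rest_new between -0.028 and 0.028 m and z of gauge_nose in the frame of rest_new below 0.023 m and angle between gauge_grip's own z axis and vertical below 0.05 rad and contact force between gauge and leaf_new above 5 N and value of joint lever above 0.5 rad), for 0.02 s.
At the end, for the whole second after the job is handed in: Grey leaf at the blue leaf's slope within 0.035 rad; gauge at rest, upright, locked, on the grey deck, its nose point within 38 mm of the corner line and 28 mm of the rest's middle line, blade along the grey leaf within 0.05 rad; blue leaf moved under 3 mm (angle between the x axis of leaf_new_face and the x axis of leaf_set_face, either way round below 0.035 rad and value of joint lever above 0.5 rad and angle between the x axis of blade_mid and the x axis of leaf_new_face, either way round below 0.05 rad and x of gauge_nose in the frame of rest_new between -0.038 and 0.004 m and y of gauge_nose in the frame of rest_new between -0.028 and 0.028 m and z of gauge_nose in the frame of rest_new below 0.023 m and angle between gauge_grip's own z axis and vertical below 0.05 rad and linear speed of gauge below 0.01 m/s and distance of leaf_set_face from where it was at the start of the episode below 0.003 m); the robot touches nothing.
It fails at once if the gauge is forced against the blue leaf with 25 N or more (contact force between gauge and leaf_set above 25 N).
It fails at once if the gauge is forced against the grey leaf with 25 N or more (contact force between gauge and leaf_new above 25 N).
It fails at once if the grey leaf is pushed by the fingers instead of the gauge (contact force between the fingers and leaf_new above 2 N).
It fails at once if the blue leaf is pushed off its setting (distance of leaf_set_face from where it was at the start of the episode above 0.003 m).
It fails at once if a bystander is moved by more than 20 mm (distance of any of wash_bottle, solvent_jar, flat_brush, steel_spatula, foam_wedge, brass_weight from where it was at the start of the episode above 0.02 m).
It also fails if it takes over 72 s, if anything falls off the work surface, if the arm or the gripper's body presses on something with over 40 N, if the wrist force passes 120 N, or if a joint passes its speed limit or range.

## Robot

A 6-joint arm with a two-finger parallel gripper is mounted at the origin on the work surface. World frame = base frame: x ahead of the robot, y to its left, z up, the work surface at z = 0. Lengths are in m, angles in rad, forces in N, time in s.
With the tool pointing down it reaches from about 0.375 to 0.825 m from the base axis. Payload 5.5 kg.
Tool frame: the origin (TCP) lies at the very end of the fingers, on their centre line; the grasp point (between the pads) lies r.grip_depth behind it (r.grip_depth is the distance from the TCP to the grasp point, in m); y points along the fingers, x is the direction in which the jaws open and shut, and the axes are right-handed (so a half turn about y gives the same grasp; the last joint's range is limited). The gripper opens to 85 mm and grips with 20 to 120 N. Pads are 22 mm wide; open, the fingers measure 114 mm over their backs; the gripper's body (76 mm by 85 mm) begins 54 mm behind the grasp point. The pads swing forward as they close: fully open they stand 13 mm farther back than shut.
Start: joints at [1.338, 0.314, -0.047, 1.21, 0, 1.571], TCP at [0.138, 0.584, 0.231] pointing down, gripper open.
Joint ranges: [-2.67, 2.67], [-0.69, 1.73], [-1.03, 1.25], [-2.08, 2.16], [-1.42, 1.45], [-3.14, 3.14]. Speed limits (rad/s): [2.39, 2.39, 3.01, 3.14, 3.14, 3.14].

## Interface

Orientations are given as [roll, pitch, yaw] about the fixed x, y, z axes, in that order (R = Rz(yaw) Ry(pitch) Rx(roll)).
In Python, from cell import r, read_camera, camera_model gives the robot as it stands.
- The arm moves only by the tool jog_arm, never from a script. Its argument "series" is one flat list of numbers, 7 for each row, row after row: the turn, a rotation vector about the tool's x, y, z in degrees, then the shift along the tool's x, y, z in cm, then the opening, from 0 (shut) to 1 (fully open). A call has 1 to 20 rows; each row shifts and turns the pose as measured when the row begins, along the tool's axes as they then stand; what a row does not reach is not made up. A row lasts 1/10 s, in which the tool goes at most 50 mm and 8.59 degrees, less where a joint would pass 70% of its speed; a pose out of reach is approached as far as the arm can. A call with a gripper value outside its range is refused whole. The fingers move at their own pace and stop on an object; "force" is the grip in N (left out, the last holds). Time passes only in rows, so rows that do not move let the fingers close. It gives the time, the measured TCP pose, the force and the opening at its end, in the units of the state.
- r.sense(): the state, without advancing time (a new reading comes with each control period).
- read_camera(name): name is "scene" or "side" or "wrist"; returns (picture, depth): 400x640x3 uint8, red, green, blue; 400x640 float32, m along the optical axis (not along the pixel's ray), 0 where there is no reading.
- camera_model(name): a dict with "K" (3x3 intrinsics, pixels), "dist_coeffs" ([k1, k2, p1, p2, k3] as OpenCV has them; the pictures are not rectified), "R" (3x3) and "t" (3): a world point X has camera coordinates R X + t. Camera axes: x right, y down, z forward; pixel columns grow to the right and rows downward; lengths in m; the calibration is good to about 2 mm. A picture is of the moment at which its call begins: read the wrist's pose just before it. camera_model takes no time and is no camera call; for the wrist camera it gives the pose at the moment of the call.
- r.finish_job(): hands the job in, once; it reports no verdict.
The state is a dict: "time": time; "q": joint angles; "dq": joint speeds; "joint_efforts": joint torques, N m; "position": TCP position; "tool_rot": TCP orientation; "force": force on the tool from outside, world axes, zero at the start; "ft_torque": the same for the moment, N m; "gripper_width": finger opening in m.
Only numpy, scipy, OpenCV 4.12 (cv2) and the standard library are available. Lean on these libraries where they do the work, as an engineer would, in place of code of your own. Each camera call takes 0.05 s, during which the arm holds its last target.

## Working session

There is one attempt and no reset: what is moved stays moved. The work goes in short steps, Python scripts to look and compute and a tool call to move; the robot and the scene stay as the last step left them, time stands still between calls to the robot, and variables do not carry over. Pictures are saved under pics/ and viewed, and the job is handed in when it is done.

Besides the shell and the picture viewer there is one more tool, called after "Emit:" as name(argument=value, ...) on one line, values as JSON. jog_arm: Moves the arm, as the interface text tells. Its arguments: {"type":"object","properties":{"series":{"type":"array"},"force":{"type":"number"}},"required":["series"]}

```bash
ls; mkdir -p pics
python3 - <<'E'
from cell import r, read_camera, camera_model
import cv2,numpy as np
print(r.sense(), r.grip_depth)
for n in ["scene","side","wrist"]:
    p,d=read_camera(n); np.savez(f"pics/{n}0.npz",p=p,d=d,**camera_model(n))
    cv2.imwrite(f"pics/{n}0.png",p[:,:,::-1])
    print(n,camera_model(n))
E
```

```text
pics
{'time': 0.0, 'q': array([ 1.33801787e+00,  3.14234655e-01, -4.80821178e-02,  1.21017591e+00,
       -1.52837492e-05,  1.57079416e+00]), 'dq': array([ 1.17390186e-03,  8.49663967e-05, -4.09962350e-04,  3.10014401e-03,
       -1.61543242e-03,  1.29205313e-03]), 'joint_efforts': array([-2.70521941e-04, -5.39597404e+01,  3.39744580e+01,  1.92782830e-02,
        9.65994559e-05,  7.85810670e-06]), 'position': array([0.13828247, 0.58326124, 0.23042804]), 'tool_rot': array([-1.57081161,  0.00169636,  1.33802003]), 'force': array([-0.33616321,  0.19876674, -0.2101329 ]), 'ft_torque': array([-9.22967691e-03, -5.78085189e-02, -7.98554004e-05]), 'gripper_width': 0.08509923580827222} 0.0187
scene {'K': array([[464.78684731,   0.        , 320.47043649],
       [  0.        , 464.78684731, 196.84769264],
       [  0.        ,   0.        ,   1.        ]]), 'dist_coeffs': array([-0.13714571,  0.        ,  0.        ,  0.        ,  0.        ]), 'R': array([[ 0.47802458,  0.8783452 ,  0.00148569],
       [ 0.68871929, -0.37377303, -0.62125636],
       [-0.54512223,  0.29799903, -0.78360598]]), 
[... 268 characters left out ...]
0.        ,  0.        ,  0.        ]), 'R': array([[-0.99979245, -0.00478832, -0.01980209],
       [ 0.01016279,  0.72519406, -0.68846953],
       [ 0.01765697, -0.68852789, -0.72499488]]), 't': array([0.55309965, 0.03420362, 1.33368751])}
wrist {'K': array([[279.4636929 ,   0.        , 317.80795555],
       [  0.        , 279.4636929 , 205.41907427],
       [  0.        ,   0.        ,   1.        ]]), 'dist_coeffs': array([-0.03773659,  0.        ,  0.        ,  0.        ,  0.        ]), 'R': array([[ 0.23185442,  0.97274928, -0.00153673],
       [ 0.93110179, -0.22146989,  0.28982848],
       [ 0.28159011, -0.06862887, -0.95707737]]), 't': array([-0.59950827, -0.03661169,  0.38078491])}
```

View pics/scene0.png

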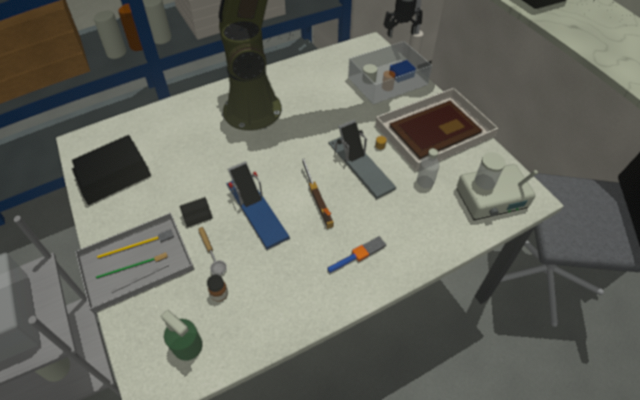

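View pics/side0.png

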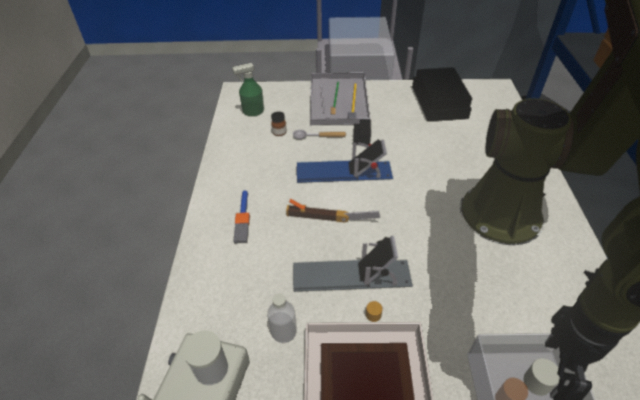

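View pics/wrist0.png

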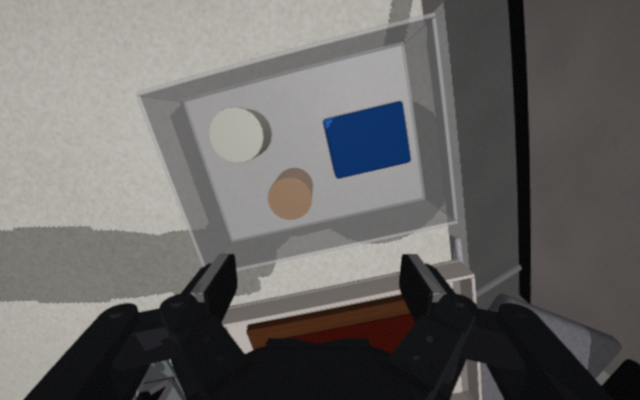

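```bash
cat > h.py <<'E'
import cv2,numpy as np
def load(n): 
    z=np.load(f"pics/{n}.npz"); return dict(z)
def rays(z,uv):
    u=cv2.undistortPoints(np.array(uv,float).reshape(-1,1,2),z['K'],z['dist_coeffs']).reshape(-1,2)
    return np.c_[u,np.ones(len(u))]
def plane(z,uv,h):
    d=rays(z,uv)@z['R']; c=-z['R'].T@z['t']
    return c+d*((h-c[2])/d[:,2])[:,None]
def cloud(z,uv=None):
    if uv is None:
        v,u=np.mgrid[0:400,0:640]; uv=np.c_[u.ravel(),v.ravel()]
    uv=np.array(uv); d=z['d'][uv[:,1].astype(int),uv[:,0].astype(int)]
    return (rays(z,uv)*d[:,None]-z['t'])@z['R']
def snap(n,name):
    from cell import r,read_camera,camera_model
    cm=camera_model(n); p,d=read_camera(n)
    np.savez(f"pics/{name}.npz",p=p,d=d,**cm); cv2.imwrite(f"pics/{name}.png",p[:,:,::-1])
    return load(name)
def proj(z,X):
    return cv2.projectPoints(np.array(X,float).reshape(-1,3),cv2.Rodrigues(z['R'])[0],z['t'],z['K'],z['dist_coeffs'])[0].reshape(-1,2)
E
python3 - <<'E'
from h import *
a=load('side0')['p'][100:320,220:440,::-1]; cv2.imwrite('pics/sc.png',cv2.resize(a,(600,600),interpolation=cv2.INTER_CUBIC))
a=load('scene0')['p'][110:260,180:420,::-1]; cv2.imwrite('pics/cc.png',cv2.resize(a,(800,500),interpolation=cv2.INTER_CUBIC))
z=load('side0')
print(plane(z,[[297,172],[392,172],[293,275],[411,274]],0.018).round(3))
print(plane(z,[[290,212],[345,216],[380,216]],0.028).round(3), (z['d']>0).mean())
print(cloud(z,[[320,170],[320,275],[300,300],[320,214],[200,250]]).round(3))
E
```

```text
[[ 0.619 -0.168  0.018]
 [ 0.313 -0.163  0.018]
 [ 0.615  0.229  0.018]
 [ 0.306  0.229  0.018]]
[[0.632 0.015 0.028]
 [0.472 0.033 0.028]
 [0.37  0.034 0.028]] 0.9961171875
[[ 0.544 -0.179  0.016]
 [ 0.544  0.229  0.018]
 [ 0.595  0.296  0.004]
 [ 0.544  0.02   0.024]
 [ 0.881  0.134  0.004]]
```

View pics/sc.png

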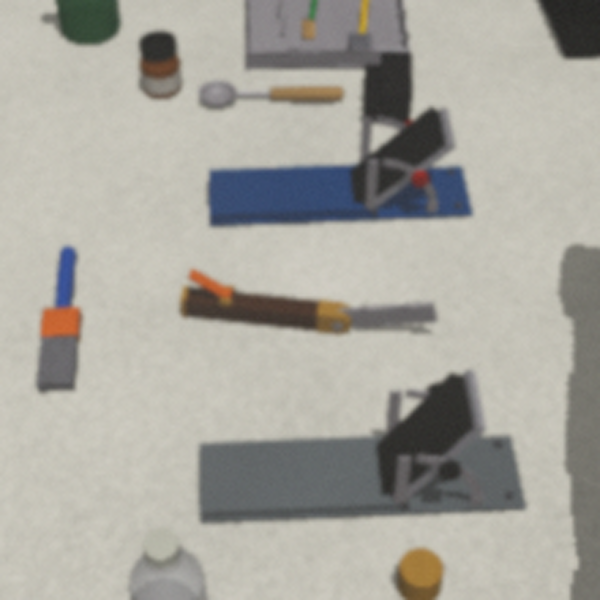

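View pics/cc.png

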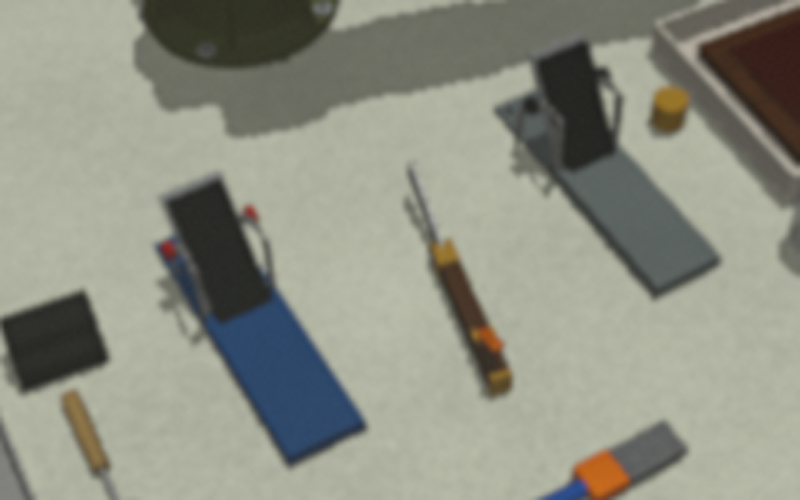

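Emit:
jog_arm(series=[0, 8, 0, 0, 0, 0, 1])

```text
time: 0.25
position: [0.1382, 0.5831, 0.2302]
tool_rot: [-1.571, 0.002, 1.196]
force: [-0.3, -0.4, 0.3]
gripper_width: 0.0852
```

Run:
```python
from h import *
from cell import r,camera_model
s=r.sense(); print(s['q'].round(3),s['tool_rot'].round(3),s['position'].round(3))
from scipy.spatial.transform import Rotation as Ro
c=camera_model('wrist'); T=Ro.from_euler('xyz',s['tool_rot']).as_matrix()
print('cam in tool',T.T@(-c['R'].T@c['t']-s['position']),'axes',(c['R']@T).round(3))
for n in ['scene0','side0']:
    z=load(n); P=cloud(z); hsv=cv2.cvtColor(z['p'],cv2.COLOR_RGB2HSV).reshape(-1,3).astype(int)
    box=(P[:,0]>.3)&(P[:,0]<.68)
    for nm,m in dict(blue=(abs(hsv[:,0]-108)<12)&(hsv[:,1]>120)&(P[:,1]<-.1)&(P[:,1]>-.25),
                     gauge=(P[:,1]>-.06)&(P[:,1]<.1)&(P[:,2]>.018)).items():
        Q=P[m&box]; print(n,nm,len(Q),Q.min(0).round(3),Q.max(0).round(3))
        cc,ax=Q[:,:2].mean(0),np.linalg.svd(Q[:,:2]-Q[:,:2].mean(0),full_matrices=False)[2][0]; print(cc.round(3),ax.round(3))
```

```text
[ 1.338  0.314 -0.048  1.21   0.     1.713] [-1.571  0.002  1.196] [0.138 0.583 0.23 ]
cam in tool [ 0.0003312  -0.14351608  0.07465833] axes [[ 1.     0.    -0.001]
 [-0.001 -0.29  -0.957]
 [-0.001  0.957 -0.29 ]]
scene0 blue 1054 [ 0.438 -0.226  0.011] [ 0.619 -0.144  0.027]
[ 0.535 -0.185] [0.999 0.055]
scene0 gauge 420 [ 0.366 -0.018  0.018] [0.644 0.036 0.064]
[0.536 0.008] [ 0.987 -0.158]
side0 blue 857 [ 0.319 -0.222  0.001] [ 0.616 -0.139  0.028]
[ 0.504 -0.177] [-0.999 -0.043]
side0 gauge 751 [ 0.371 -0.019  0.018] [0.645 0.041 0.064]
[0.519 0.016] [-0.989  0.147]
```

Emit:
jog_arm(series=[0, 0, 0, -2.5, -0.1, -3.9, 1, 0, 0, 0, -2.5, -0.1, -3.9, 1, 0, 0, 0, -2.5, -0.1, -3.9, 1, 0, 0, 0, -2.5, -0.1, -3.9, 1, 0, 0, 0, -2.5, -0.1, -3.9, 1, 0, 0, 0, -2.5, -0.1, -3.9, 1, 0, 0, 0, -2.5, -0.1, -3.9, 1, 0, 0, 0, -2.5, -0.1, -3.9, 1, 0, 0, 0, -2.5, -0.1, -3.9, 1, 0, 0, 0, -2.5, -0.1, -3.9, 1, 0, 0, 0, -2.5, -0.1, -3.9, 1, 0, 0, 0, -2.5, -0.1, -3.9, 1, 0, 0, 0, -2.5, -0.1, -3.9, 1, 0, 0, 0, -2.5, -0.1, -3.9, 1, 0, 0, 0, -2.5, -0.1, -3.9, 1, 0, -6.5, 0, 0, 0, 0, 1, 0, -6.5, 0, 0, 0, 0, 1])

```text
time: 1.95
position: [0.558, -0.0046, 0.2421]
tool_rot: [-1.57, 0.004, 1.428]
force: [-0.3, 0.3, 0.2]
gripper_width: 0.086
```

Run:
```python
from h import *
from cell import r
s=r.sense(); print(s['q'].round(3),s['tool_rot'].round(3),s['position'].round(3),s['force'])
snap('wrist','w1')
```

```text
[-0.006  0.231 -0.131  1.209 -0.004  0.136] [-1.57   0.004  1.428] [ 0.558 -0.005  0.242] [-0.33036641  0.31523433  0.20533052]
```

View pics/w1.png

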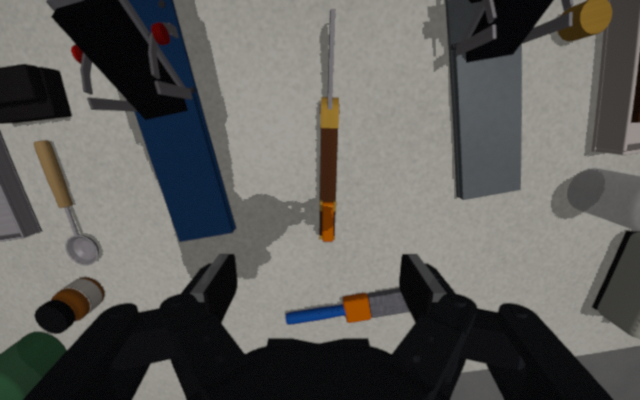

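Run:
```python
from h import *
z=load('w1'); im=z['p']; hsv=cv2.cvtColor(im,cv2.COLOR_RGB2HSV).astype(int)
P=cloud(z).reshape(400,640,3)
def fitrect(m,h,nm):
    m=m.astype(np.uint8); n,l,st,ct=cv2.connectedComponentsWithStats(m); k=1+np.argmax(st[1:,4]); 
    c=max(cv2.findContours((l==k).astype(np.uint8),0,1)[0],key=cv2.contourArea).reshape(-1,2)
    X=plane(z,c,h)[:,:2].astype(np.float32); rc=cv2.minAreaRect(X*1000); print(nm,st[k],'rect',np.round(rc[0],1),np.round(rc[1],1),round(rc[2],2)); print(np.round(cv2.boxPoints(rc)).tolist())
    return l==k
# gauge stock: brown/brass/orange with height
H=P[:,:,2]; U=np.arange(640)[None,:].repeat(400,0)
g=(hsv[:,:,1]>100)&(hsv[:,:,0]<25)&(U>300)&(U<360)&(np.arange(400)[:,None]<250)
l=fitrect(g,.028,'stock')
print('stock heights',np.percentile(H[l],[5,25,50,75,95]))
bl=(abs(hsv[:,:,0]-110)<12)&(hsv[:,:,1]>120)&(U<260)
l=fitrect(bl,.018,'blue'); print(np.percentile(H[l],[5,50,95]))
gr=(H>.012)&(H<.024)&(U>430)&(U<540)&(np.arange(400)[:,None]<215)
l=fitrect(gr,.018,'grey'); print(np.percentile(H[l],[5,50,95]))
# row-wise edges
for nm,m,h in [('blue',bl,.018),('grey',gr,.018),('stock',g,.028)]:
    L=[];R=[]
    for v in range(20,235,8):
        u=np.where(m[v])[0]
        if len(u)>8: L.append((u[0]-.5,v));R.append((u[-1]+.5,v))
    for s,E in(('L',L),('R',R)):
        X=plane(z,E,h); print(nm,s,[tuple((x[:2]*1000).round()) for x in X])
```

```text
stock [ 319   97   20  145 2183] rect [551.3   9.3] [ 22.3 187.9] 81.43
[[457.0, 12.0], [643.0, -16.0], [646.0, 6.0], [460.0, 34.0]]
stock heights [0.02732537 0.02847413 0.02913828 0.03038594 0.05709744]
blue [ 129    0  106  241 9767] rect [ 465.9 -179.6] [302.1  85.6] 2.24
[[313.0, -143.0], [317.0, -228.0], [618.0, -216.0], [615.0, -131.0]]
[0.00814778 0.01863975 0.02014069]
grey [ 451   43   72  157 9092] rect [514.4 222.7] [197.1  85.9] 2.89
[[414.0, 261.0], [418.0, 175.0], [615.0, 185.0], [611.0, 271.0]]
[0.01715346 0.01881041 0.02023778]
blue L [(np.float64(320.0), np.float64(-284.0)), (np.float64(335.0), np.float64(-251.0)), (np.float64(349.0), np.float64(-269.0)), (np.float64(360.0), np.float64(-262.0)), (np.float64(377.0), np.float64(-218.0)), (np.float64(385.0), np.float64(-222.0)), (np.float64(394.0), np.float64(-229.0)), (np.float64(416.0), np.float64(-152.0)), (np.float64(423.0), np.float64(-226.0)), (np.float64(438.0), np.float64(-192.0)), (np.float64(443.0), np.float64(-223.0)), (np.float64(453.0), np.float64(-224.0)), (np.float64(463.0), np.float64(-223.0)), (np.float
[... 3687 characters left out ...]
64(623.0), np.float64(-12.0))]
stock R [(np.float64(463.0), np.float64(34.0)), (np.float64(472.0), np.float64(33.0)), (np.float64(482.0), np.float64(31.0)), (np.float64(491.0), np.float64(29.0)), (np.float64(500.0), np.float64(27.0)), (np.float64(510.0), np.float64(25.0)), (np.float64(520.0), np.float64(24.0)), (np.float64(529.0), np.float64(22.0)), (np.float64(540.0), np.float64(20.0)), (np.float64(550.0), np.float64(19.0)), (np.float64(560.0), np.float64(18.0)), (np.float64(571.0), np.float64(15.0)), (np.float64(581.0), np.float64(14.0)), (np.float64(593.0), np.float64(14.0)), (np.float64(603.0), np.float64(11.0)), (np.float64(615.0), np.float64(8.0)), (np.float64(626.0), np.float64(7.0))]
```

Emit:
jog_arm(series=[0, 0.8, 0, 1.3, 4, 0.2, 0.6, 0, 0, 0, 0, 4, 0, 0.6, 0, 0, 0, 0, 4, 0, 0.6, 0, 0, 0, 0, 4, 0, 0.6, 0, 0, 0, 0, 4, 0, 0.6, 0, 0, 0, 0, 0, 0, 0.6], force=40)

```text
time: 2.6
position: [0.5592, 0.0089, 0.0374]
tool_rot: [-1.575, 0.003, 1.407]
force: [-1.1, 0.3, 0.9]
gripper_width: 0.051
```

Run:
```python
from h import *
from cell import r
s=r.sense(); print(s['q'].round(3),s['tool_rot'].round(3),s['position'].round(4),s['force'])
z=snap('wrist','w2')
print(proj(z,[[.558,.008,.028],s['position']]))
```

```text
[ 0.018  0.388 -0.417  0.762 -0.004  0.182] [-1.575  0.003  1.407] [0.5592 0.0089 0.0374] [-1.07351921  0.25066591  0.94072471]
[[315.56170481 248.83987111]
 [317.23763012 257.72337343]]
```

View pics/w2.png

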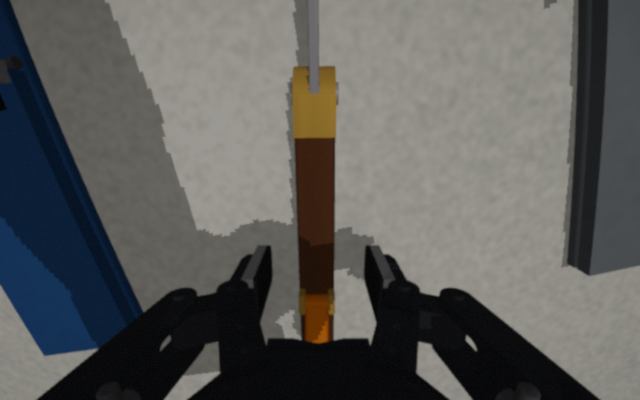

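Emit:
jog_arm(series=[0, 0, 0, 0, 1.7, 0, 0.6, 0, 0, 0, 0, 1.6, 0, 0.6, 0, 0, 0, 0, 0, 0, 0.6])

```text
time: 2.95
position: [0.5663, 0.0095, 0.0133]
tool_rot: [-1.587, 0.001, 1.405]
force: [-1.2, -0.2, -0.2]
gripper_width: 0.0511
```

Emit:
jog_arm(series=[0.9, 0, 0, 0, 0.5, 0.8, 0.6, 0, 0, 0, 0, 0, 0, 0.6])

```text
time: 3.15
position: [0.5608, 0.0111, 0.0121]
tool_rot: [-1.575, -0.0, 1.404]
force: [-0.2, -1.5, 0.3]
gripper_width: 0.0515
```

Run:
```python
from cell import r
s=r.sense(); print(s)
```

```text
{'time': 3.15, 'q': array([ 2.02091330e-02,  4.21021937e-01, -4.36343256e-01,  7.09429560e-01,
       -6.81036917e-04,  1.86786101e-01]), 'dq': array([ 0.00118585, -0.03211398,  0.04326085,  0.00434097, -0.00366696,
        0.00267482]), 'joint_efforts': array([ 2.17775552e-02, -5.34311557e+01,  2.74463350e+01, -2.71736104e-01,
        1.98774529e-02,  5.13381179e-03]), 'position': array([0.5607529 , 0.01110847, 0.01207647]), 'tool_rot': array([-1.57485477e+00, -7.39122411e-05,  1.40421815e+00]), 'force': array([-0.18272916, -1.49901274,  0.28672761]), 'ft_torque': array([-0.021886  ,  0.03931798, -0.02926208]), 'gripper_width': 0.05145508894173578}
```

Emit:
jog_arm(series=[0.2, 0, 0, -0.3, 0.8, 0.2, 0.6, 0, 0, 0, 0, 0, 0, 0.6, 0, 0, 0, 0, 0, 0, 0.6])

```text
time: 3.45
position: [0.5603, 0.0083, 0.0063]
tool_rot: [-1.575, -0.001, 1.404]
force: [0.2, -0.3, 0.7]
gripper_width: 0.0512
```

Emit:
jog_arm(series=[0.2, 0, 0, 0, 0.1, 0.1, 0, 0, 0, 0, 0, 0, 0, 0, 0, 0, 0, 0, 0, 0, 0, 0, 0, 0, 0, 0, 0, 0, 0, 0, 0, 0, 0, 0, 0], force=60)

```text
time: 3.95
position: [0.5595, 0.0081, 0.0057]
tool_rot: [-1.572, -0.0, 1.404]
force: [-0.2, -0.0, 1.3]
gripper_width: 0.0205
```

Run:
```python
from h import *
from cell import r
s=r.sense(); print(s['position'],s['tool_rot'],s['force'],s['gripper_width'])
z=snap('wrist','w3')
```

```text
[0.55948234 0.00813492 0.00570444] [-1.57209152e+00 -2.40655868e-04  1.40357927e+00] [-1.68158047e-01 -4.81227704e-04  1.34022233e+00] 0.020479322460092934
```

View pics/w3.png

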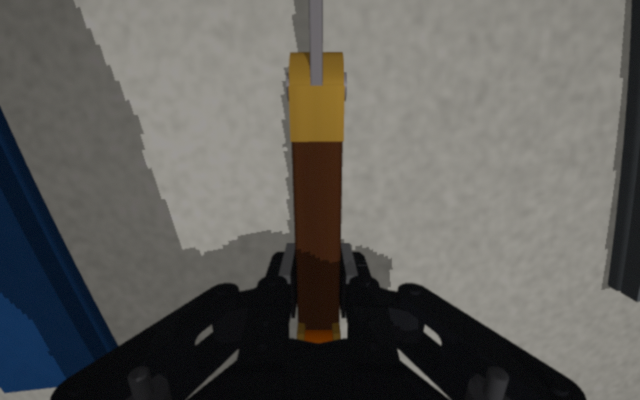

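Emit:
jog_arm(series=[0, 0, 0, 0, -2, 0, 0, 0, 0, 0, 0, -3, 0, 0, 0, 0, 0, 0, -3, 0, 0, 0, 0, 0, 0, -3, 0, 0, 0, 0, 0, 0, -1, 0, 0, 0, 0, 0, -2.9, 0, -1.2, 0, 0, 0, 0, -2.9, 0, -1.2, 0, 0, 0, 0, -2.9, 0, -1.2, 0, 0, 0, 0, -2.9, 0, -1.2, 0, 0, 0, 0, -2.9, 0, -1.2, 0, 0, 0, 0, -2.9, 0, -1.2, 0, 0, -4.1, 0, 0, 0, 0, 0, 0, -4.1, 0, 0, 0, 0, 0, 0, -4.1, 0, 0, 0, 0, 0, 0, 0, 0, 0, 0, 0, 0])

```text
time: 5.5
position: [0.5927, -0.1806, 0.1093]
tool_rot: [-1.547, -0.008, 1.627]
force: [0.6, 1.5, -3.0]
gripper_width: 0.0206
```

Run:
```python
from h import *
from cell import r
s=r.sense(); print(s['position'],s['tool_rot'],s['force'],s['gripper_width'])
z=snap('wrist','w4')
snap('side','s4')
P=cloud(z).reshape(400,640,3)
```

```text
[ 0.5926686  -0.18060062  0.1092584 ] [-1.5469478  -0.00756831  1.62715491] [ 0.59509546  1.47574401 -2.98239888] 0.020556254166975423
```

View pics/w4.png

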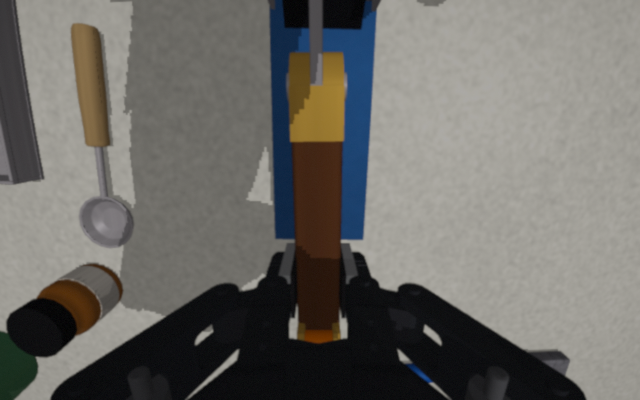

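View pics/s4.png

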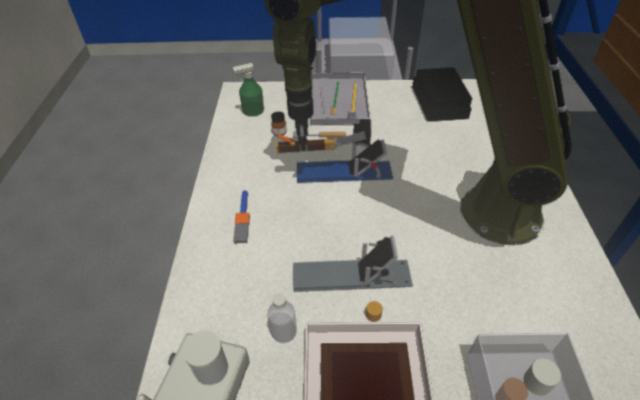

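Run:
```python
from h import *
z=load('w4'); hsv=cv2.cvtColor(z['p'],cv2.COLOR_RGB2HSV).astype(int)
bl=(abs(hsv[:,:,0]-108)<14)&(hsv[:,:,1]>120); bl[:,:240]=0; bl[:,400:]=0
L=[];R=[]
for v in range(10,232,8):
    u=np.where(bl[v])[0]; L.append((u[0]-.5,v));R.append((u[-1]+.5,v))
for E in (L,R):
    X=plane(z,E,.018); k=np.polyfit(X[:,0],X[:,1],1); print(k, X[[0,-1]].round(4), np.polyval(k,[.43,.6]))
print(plane(z,[[285,239],[320,239],[355,239]],.018))
P=cloud(z).reshape(400,640,3)
# leaf pts (black, top)
w=load('w1');Pw=cloud(w).reshape(400,640,3)
s=load('scene0');Ps=cloud(s); g=s['p'].reshape(-1,3).max(1)<60
for nm,y0 in(('blue',-.185),('grey',.22)):
    m=g&(abs(Ps[:,1]-y0)<.025)&(Ps[:,0]>.3)&(Ps[:,0]<.45)&(Ps[:,2]>.04)
    Q=Ps[m]; print(nm,len(Q)); 
    c=Q.mean(0); n=np.linalg.svd(Q-c,full_matrices=False)[2][2]; n*=np.sign(n[2]); print(c.round(3),n.round(3),'slope',np.degrees(np.arccos(n[2])),'x at z=.018',c[0]+ (n[2]*(c[2]-.018))/n[0])
```

```text
[ 0.04178359 -0.24207334] [[ 0.4376 -0.2234  0.018 ]
 [ 0.6082 -0.2166  0.018 ]] [-0.2241064  -0.21700319]
[ 0.04276564 -0.1639525 ] [[ 0.4332 -0.1479  0.018 ]
 [ 0.6041 -0.1386  0.018 ]] [-0.14556328 -0.13829312]
[[ 0.62025549 -0.2077663   0.018     ]
 [ 0.61858003 -0.17601165  0.018     ]
 [ 0.61693984 -0.144185    0.018     ]]
blue 440
[ 0.393 -0.187  0.076] [0.714 0.038 0.699] slope 45.62107241637986 x at z=.018 0.44937009626211305
grey 344
[0.4   0.218 0.086] [0.861 0.05  0.506] slope 59.6009109927866 x at z=.018 0.439614146639445
```

Emit:
jog_arm(series=[-1.4, 0.7, 0.4, 0.3, 0, -2, 0, 0, 0, 0, 0, 2, 0, 0, 0, 0, 0, 0, 2, 0, 0, 0, 0, 0, 0, 2, 0, 0, 0, 0, 0, 0, 1, 0, 0, 0, 0, 0, 0, 0, 0, 0])

```text
time: 6.2
position: [0.619, -0.1738, 0.0367]
tool_rot: [-1.58, 0.001, 1.607]
force: [-0.7, 0.2, -3.2]
gripper_width: 0.0212
```

Emit:
jog_arm(series=[0.5, -0.4, 0, -0.3, 0.5, 0, 0, 0, 0, 0, 0, 0.3, 0, 0, 0, 0, 0, 0, 0, 0, 0])

```text
time: 6.5
position: [0.6211, -0.177, 0.0299]
tool_rot: [-1.574, 0.001, 1.614]
force: [0.1, 0.3, -3.5]
gripper_width: 0.021
```

Run:
```python
from h import *
from cell import r
s=r.sense(); print(s['position'],s['tool_rot'],s['force'],s['gripper_width'])
z=snap('side','s5'); a=z['p'][90:230,240:440,::-1]; cv2.imwrite('pics/s5c.png',cv2.resize(a,(800,560),interpolation=cv2.INTER_CUBIC))
```

```text
[ 0.62114001 -0.17698643  0.02992833] [-1.57375708e+00  1.42807879e-03  1.61446239e+00] [ 0.12966054  0.25891923 -3.52339433] 0.02102959979904149
```

View pics/s5c.png

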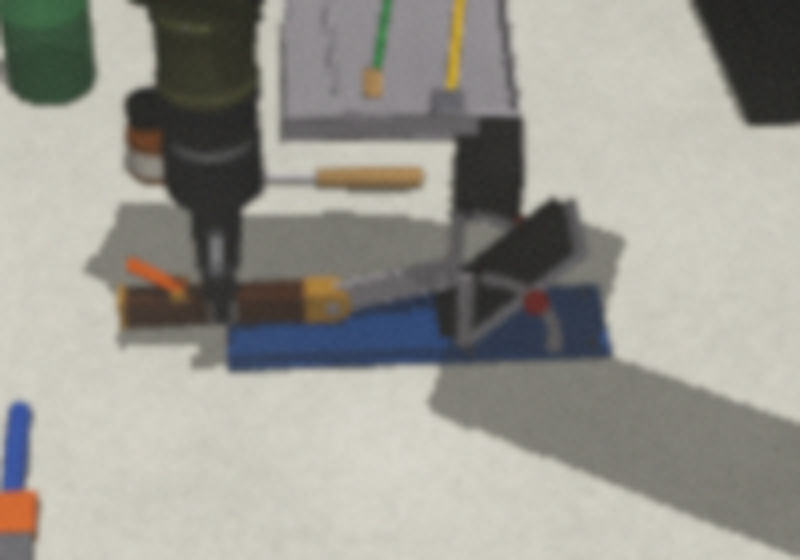

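Emit:
jog_arm(series=[0.1, 0, 0, 0, 0.4, 0.2, 0, 0, 0, 0, 0, 0.2, 0, 0, 0, 0, 0, 0, 0, 0, 0])

```text
time: 6.85
position: [0.6201, -0.1776, 0.0251]
tool_rot: [-1.575, 0.002, 1.614]
force: [0.0, 0.4, -3.9]
gripper_width: 0.0208
```

Emit:
jog_arm(series=[0.2, 0, 0, 0, 0.1, 1, 0, 0, 0, 0, 0, 0.0, 1.2, 0, 0, 0, 0, 0, 0, 1.2, 0, 0, 0, 0, 0, 0, 1, 0, 0, 0, 0, 0, 0, 0, 0])

```text
time: 7.35
position: [0.575, -0.18, 0.0256]
tool_rot: [-1.576, 0.003, 1.614]
force: [-0.2, -0.7, -3.3]
gripper_width: 0.021
```

Emit:
jog_arm(series=[0.3, 0, 0, 0, 0.2, 1, 0, 0, 0, 0, 0, 0.1, 0.7, 0, 0, 0, 0, 0, 0, 0.4, 0, 0, 0, 0, 0, 0, 0, 0])

```text
time: 7.75
position: [0.5541, -0.1815, 0.0238]
tool_rot: [-1.575, 0.004, 1.614]
force: [1.1, 0.5, -2.4]
gripper_width: 0.0207
```

Emit:
jog_arm(series=[0.2, 0, 0, 0, 0, 0.3, 0, 0, 0, 0, 0, 0, 0.3, 0, 0, 0, 0, 0, 0, 0, 0])

```text
time: 8.05
position: [0.5479, -0.1818, 0.0238]
tool_rot: [-1.571, 0.004, 1.614]
force: [-0.2, 0.1, 0.2]
gripper_width: 0.0206
```

Emit:
jog_arm(series=[0, 0, 0, 0, 0, 0.2, 0, 0, 0, 0, 0, 0, 0.2, 0, 0, 0, 0, 0, 0, 0, 0])

```text
time: 8.35
position: [0.5439, -0.182, 0.0237]
tool_rot: [-1.571, 0.004, 1.614]
force: [1.0, 0.1, -0.1]
gripper_width: 0.0209
```

Emit:
jog_arm(series=[0, 0, 0, 0, 0, 0.2, 0, 0, 0, 0, 0, 0, 0, 0])

```text
time: 8.55
position: [0.5431, -0.182, 0.0241]
tool_rot: [-1.574, 0.004, 1.615]
force: [0.8, 0.7, -2.0]
gripper_width: 0.0209
```

Emit:
jog_arm(series=[0.2, 0, 0, 0, 0, 0.2, 0, 0, 0, 0, 0, 0, 0.2, 0])

```text
time: 8.75
position: [0.5424, -0.1823, 0.025]
tool_rot: [-1.576, 0.004, 1.615]
force: [6.9, 0.7, -2.1]
gripper_width: 0.0209
```

Emit:
jog_arm(series=[0.3, 0, 0, 0, 0.2, 0.1, 0, 0, 0, 0, 0, 0.1, 0.1, 0])

```text
time: 8.95
position: [0.5425, -0.1824, 0.0241]
tool_rot: [-1.575, 0.004, 1.615]
force: [1.6, 2.6, 8.1]
gripper_width: 0.0209
```

Emit:
jog_arm(series=[0.2, 0, 0, 0, 0, 0.2, 0])

```text
time: 9.05
position: [0.5423, -0.1824, 0.025]
tool_rot: [-1.574, 0.004, 1.615]
force: [6.0, 1.2, -1.4]
gripper_width: 0.021
```

Emit:
jog_arm(series=[0.1, 0, 0, 0, 0, 0.2, 0])

```text
time: 9.15
position: [0.5419, -0.1826, 0.0256]
tool_rot: [-1.575, 0.004, 1.615]
force: [5.4, 2.1, -2.9]
gripper_width: 0.0209
```

Emit:
jog_arm(series=[0.2, 0, 0, 0, 0.2, 0.3, 0])

```text
time: 9.25
position: [0.5418, -0.1828, 0.0248]
tool_rot: [-1.577, 0.004, 1.616]
force: [10.1, 2.5, 3.3]
gripper_width: 0.0208
```

Run:
```python
from h import *
from cell import r
s=r.sense(); print(s['position'],s['tool_rot'],s['force'],s['gripper_width'])
z=snap('side','s6'); a=z['p'][90:230,240:440,::-1]; cv2.imwrite('pics/s6c.png',cv2.resize(a,(800,560),interpolation=cv2.INTER_CUBIC))
z=snap('wrist','w6')
s=r.sense(); print(s['position'],s['tool_rot'],s['force'],s['gripper_width'])
```

```text
[ 0.54181892 -0.18278488  0.02483898] [-1.57708131  0.00442001  1.61550702] [10.08667978  2.53052561  3.28185423] 0.020842416281159352
[ 0.54187396 -0.18275881  0.02494065] [-1.57711352  0.00440303  1.61545846] [7.58336072 2.07900135 3.04869307] 0.020742748308900785
```

View pics/s6c.png

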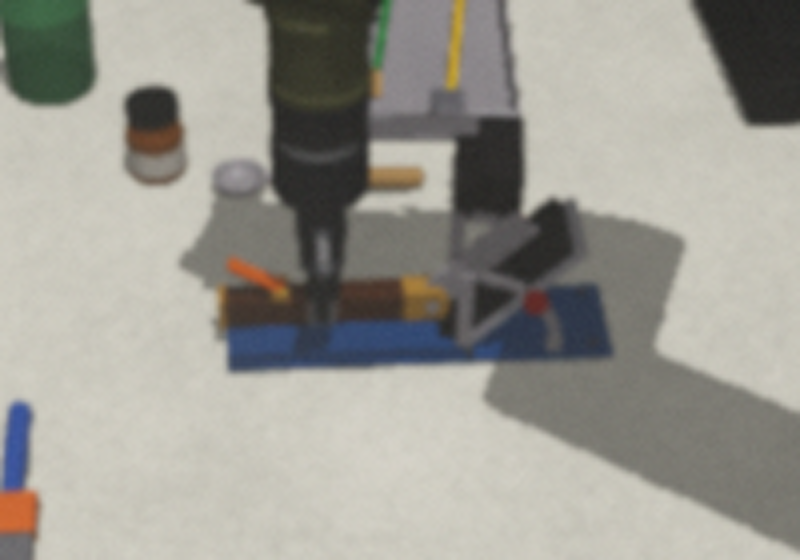

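View pics/w6.png

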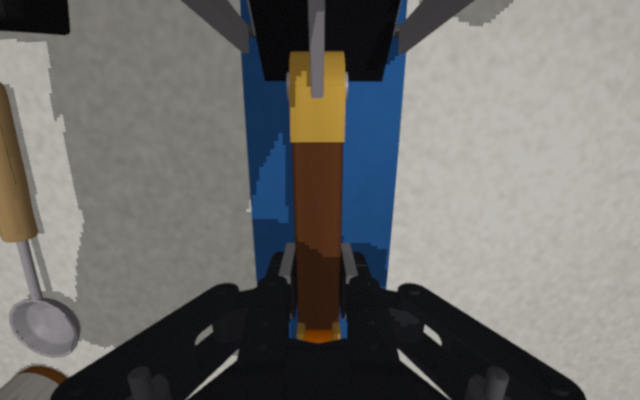

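Emit:
jog_arm(series=[0.3, 0, 0, 0, 0.2, 0.1, 0])

```text
time: 9.45
position: [0.542, -0.1828, 0.0243]
tool_rot: [-1.574, 0.005, 1.615]
force: [-3.2, 3.1, 20.8]
gripper_width: 0.0209
```

Emit:
jog_arm(series=[0.1, 0, 0, 0, 0.1, 0.1, 0])

```text
time: 9.55
position: [0.542, -0.1828, 0.0244]
tool_rot: [-1.574, 0.005, 1.615]
force: [3.1, 3.0, 4.8]
gripper_width: 0.0205
```

Emit:
jog_arm(series=[0, 0, 0, 0, 0, 0, 0.5, 0, 0, 0, 0, 0, 0, 0.5, 0, 0, 0, 0, 0, 0, 0.5])

```text
time: 9.85
position: [0.5395, -0.1828, 0.0239]
tool_rot: [-1.569, 0.005, 1.615]
force: [0.1, -0.2, -0.1]
gripper_width: 0.0427
```

Run:
```python
from h import *
from cell import r
z=snap('wrist','w7')
s=r.sense(); print(s['position'],s['tool_rot'],s['force'],s['gripper_width'])
```

```text
[ 0.53941032 -0.18275384  0.02374139] [-1.56894633  0.00477867  1.61540714] [-0.13127491  0.23670039 -0.04323142] 0.04276951145454893
```

View pics/w7.png

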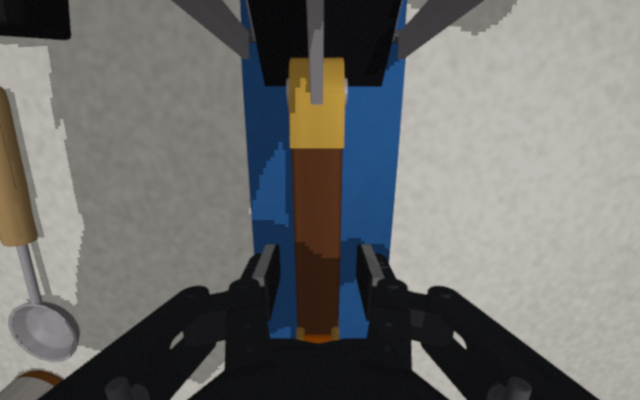

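Emit:
jog_arm(series=[0, 0, 0, 0, -2, 0, 0.5, 0, 0, 0, 0, -3, 0, 0.5, 0, 0, 0, 0, -3, 0, 0.5, 0, 0, 0, 0, -2, -2, 0, 0, 0, 0, 0, 0, -3, 0, 0, 0, 0, 0, 0, -1.8, 0, 0, 0, 0, 0, 0, 0, 0, 0, 0, 0, 0, 0, 0, 0, 0, 0, 0, 0, 0, 0, 0])

```text
time: 10.8
position: [0.602, -0.1788, 0.1227]
tool_rot: [-1.556, 0.002, 1.614]
force: [0.8, -0.3, 0.8]
gripper_width: 0.0001
```

Run:
```python
from h import *
from cell import r
z=snap('wrist','w8')
s=r.sense(); print(s['position'],s['tool_rot'],s['force'],s['gripper_width'])
hsv=cv2.cvtColor(z['p'],cv2.COLOR_RGB2HSV).astype(int); P=cloud(z).reshape(400,640,3)
m=(abs(hsv[:,:,0]-10)<5)&(hsv[:,:,1]>190)&(hsv[:,:,2]>120); m[:,:280]=0;m[:,360:]=0
print(m.sum(),P[m].min(0),P[m].max(0),P[m].mean(0))
```

```text
[ 0.60170945 -0.17875706  0.1226392 ] [-1.55524209  0.00236344  1.61355634] [ 0.42663221 -0.40670633  0.4856508 ] -0.00017997568370379618
56 [ 0.57004211 -0.18660493  0.05324983] [ 0.60108701 -0.17318613  0.07516023] [ 0.58686585 -0.17901143  0.06414437]
```

View pics/w8.png

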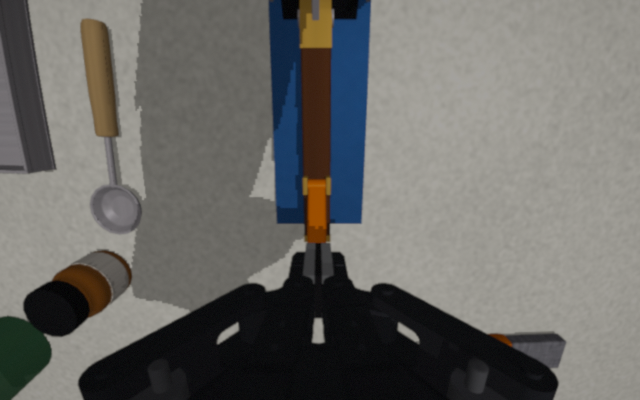

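Emit:
jog_arm(series=[-0.9, 0, 0, 0, 1.5, -0.6, 0, 0, 0, 0, 0, 1.5, 0, 0, 0, 0, 0, 0, 0, 0, 0])

```text
time: 11.15
position: [0.6048, -0.1788, 0.0918]
tool_rot: [-1.57, 0.002, 1.612]
force: [-0.0, -0.3, 0.3]
gripper_width: 0.0002
```

Emit:
jog_arm(series=[0, 0, 0, 0, 1, -0.2, 0, 0, 0, 0, 0, 0.8, 0, 0])

```text
time: 11.35
position: [0.6098, -0.1793, 0.076]
tool_rot: [-1.577, 0.003, 1.612]
force: [6.5, 0.7, 7.5]
gripper_width: -0.0001
```

Emit:
jog_arm(series=[0, 0, 0, 0, 0.7, 0, 0])

```text
time: 11.45
position: [0.6128, -0.1795, 0.0706]
tool_rot: [-1.583, 0.003, 1.612]
force: [3.4, 1.6, 6.0]
gripper_width: -0.0004
```

Emit:
jog_arm(series=[0.4, 0, 0, 0, 0.6, 0.2, 0])

```text
time: 11.55
position: [0.6138, -0.1796, 0.066]
tool_rot: [-1.582, 0.003, 1.613]
force: [4.4, 1.9, 4.4]
gripper_width: 0.0003
```

Emit:
jog_arm(series=[0.4, 0, 0, 0, 0.6, 0.2, 0])

```text
time: 11.65
position: [0.6147, -0.1797, 0.0616]
tool_rot: [-1.58, 0.004, 1.613]
force: [4.1, 0.6, 4.6]
gripper_width: -0.0001
```

Emit:
jog_arm(series=[0.4, 0, 0, 0, 0.6, 0.1, 0])

```text
time: 11.75
position: [0.6157, -0.1796, 0.0566]
tool_rot: [-1.577, 0.004, 1.614]
force: [2.1, 1.8, 5.0]
gripper_width: 0.0003
```

Emit:
jog_arm(series=[0.4, 0, 0, 0, 0.4, 0.1, 0])

```text
time: 11.85
position: [0.6159, -0.1796, 0.0536]
tool_rot: [-1.572, 0.003, 1.614]
force: [-3.3, 4.7, 26.3]
gripper_width: -0.0002
```

Emit:
jog_arm(series=[0, 0, 0, 0, -2, 0, 0, 0, 0, 0, 0, -3, 0, 0, 0, 0, 0, 0, -3, 1.5, 0.5, 0, 0, 0, 0, -2, 2, 0.5, 0, 0, 0, 0, 0, 2, 0.5, 0, 0, 0, 0, 0, 0, 0.5])

```text
time: 12.45
position: [0.5523, -0.1818, 0.1514]
tool_rot: [-1.554, 0.004, 1.613]
force: [0.2, -0.3, 0.5]
gripper_width: 0.0425
```

Run:
```python
from h import *
from cell import r
z=snap('wrist','w9')
s=r.sense(); print(s['position'],s['tool_rot'],s['force'],s['gripper_width'])
z=snap('side','s9'); a=z['p'][90:230,240:440,::-1]; cv2.imwrite('pics/s9c.png',cv2.resize(a,(800,560),interpolation=cv2.INTER_CUBIC))
```

```text
[ 0.55391473 -0.18192166  0.15159161] [-1.55541166  0.00388048  1.61359185] [0.1732198  0.26597172 0.34740838] 0.04300110645144649
```

View pics/w9.png

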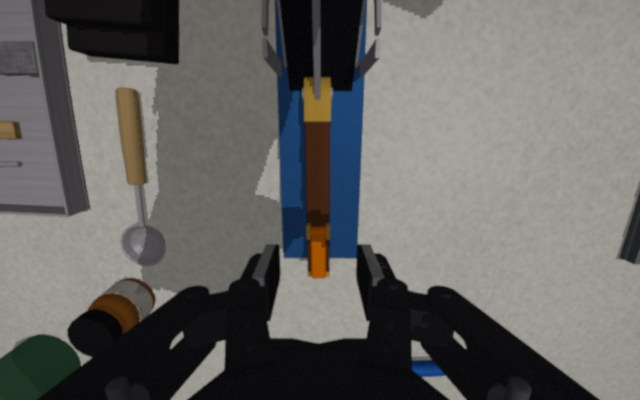

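View pics/s9c.png

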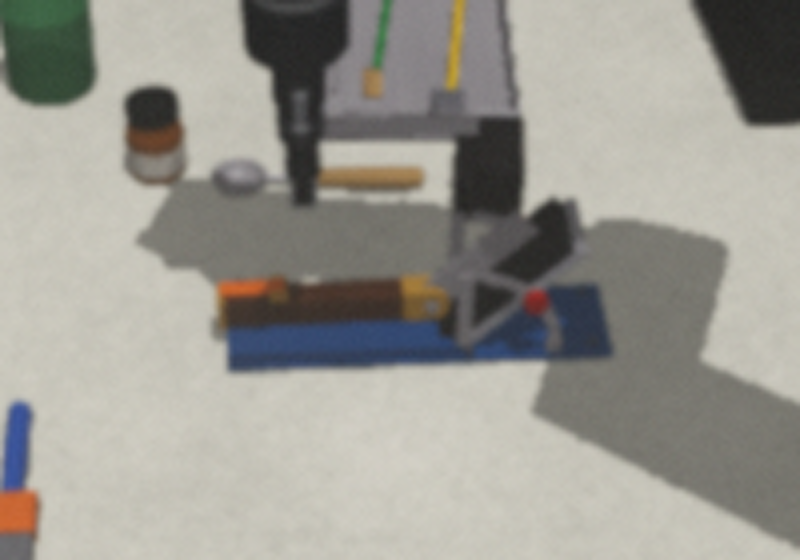

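Run:
```python
from h import *
z=load('w9'); P=cloud(z).reshape(400,640,3); im=z['p'].astype(int)
for v in range(4,100,8): print(v,[tuple((P[v,u]*1000).round(0)) for u in (300,318,319,340)],im[v,318])
def pl(u0,u1,v0,v1):
    Q=P[v0:v1,u0:u1].reshape(-1,3); Q=Q[np.isfinite(Q).all(1)]; k=np.polyfit(Q[:,0],Q[:,2],1); return np.degrees(np.arctan(-k[0])),k
print('leafL',pl(292,305,3,70)[0],'leafR',pl(332,345,3,70)[0])
Q=P[2:75,318]; k=np.polyfit(Q[:,0],Q[:,2],1); print('blade top',np.degrees(np.arctan(-k[0])),np.abs(np.polyval(k,Q[:,0])-Q[:,2]).max())
hsv=cv2.cvtColor(z['p'],cv2.COLOR_RGB2HSV).astype(int)
g=(hsv[:,:,1]>100)&(hsv[:,:,0]<25);g[:,:290]=0;g[:,345:]=0;g[240:]=0
L=[];R=[]
for v in range(85,225,6):
    u=np.where(g[v])[0]; L.append((u[0]-.5,v));R.append((u[-1]+.5,v))
XL=plane(z,L,.046);XR=plane(z,R,.046);M=(XL+XR)/2; k=np.polyfit(M[:,0],M[:,1],1); print(k,np.polyval(k,[.455,.541]))
vv=np.where(g.sum(1)>10)[0]; print(vv[0],plane(z,[[317,vv[0]]],.043))
```

```text
4 [(np.float64(397.0), np.float64(-201.0), np.float64(72.0)), (np.float64(407.0), np.float64(-187.0), np.float64(100.0)), (np.float64(408.0), np.float64(-187.0), np.float64(102.0)), (np.float64(396.0), np.float64(-173.0), np.float64(72.0))] [63 60 62]
12 [(np.float64(401.0), np.float64(-201.0), np.float64(69.0)), (np.float64(411.0), np.float64(-187.0), np.float64(98.0)), (np.float64(411.0), np.float64(-187.0), np.float64(99.0)), (np.float64(400.0), np.float64(-172.0), np.float64(67.0))] [62 60 61]
20 [(np.float64(405.0), np.float64(-201.0), np.float64(65.0)), (np.float64(414.0), np.float64(-187.0), np.float64(95.0)), (np.float64(414.0), np.float64(-187.0), np.float64(94.0)), (np.float64(404.0), np.float64(-171.0), np.float64(64.0))] [63 59 61]
28 [(np.float64(409.0), np.float64(-201.0), np.float64(60.0)), (np.float64(418.0), np.float64(-187.0), np.float64(91.0)), (np.float64(418.0), np.float64(-186.0), np.float64(90.0)), (np.float64(408.0), np.float64(-171.0), np.float64(61.0))] [68 66 68]
36 [(np.float64(413.0), np.float64(-201.0), np.float64(55.0)), (np.float64(421.0), np.float64(-
[... 1407 characters left out ...]
 92]
84 [(np.float64(444.0), np.float64(-203.0), np.float64(24.0)), (np.float64(448.0), np.float64(-186.0), np.float64(59.0)), (np.float64(448.0), np.float64(-185.0), np.float64(61.0)), (np.float64(442.0), np.float64(-166.0), np.float64(23.0))] [91 89 91]
92 [(np.float64(450.0), np.float64(-203.0), np.float64(19.0)), (np.float64(453.0), np.float64(-186.0), np.float64(53.0)), (np.float64(453.0), np.float64(-185.0), np.float64(54.0)), (np.float64(449.0), np.float64(-166.0), np.float64(19.0))] [92 88 90]
leafL 18.26525293439067 leafR 32.83132036581565
blade top 45.486991292021074 0.0026939787382514596
[ 0.04857661 -0.20884278] [-0.18674043 -0.18256284]
76 [[ 0.43956659 -0.18711489  0.043     ]]
```

Emit:
jog_arm(series=[-0.5, -0.2, 0, 0, 3, 0.8, 0.6, 0, 0, 0, 0, 3, 0.4, 0.6, 0, 0, 0, 0, 2.5, 0.4, 0.6, 0, 0, 0, 0, 1.5, 0.3, 0.6, 0, 0, 0, 0, 0, 0, 0.6])

```text
time: 13.05
position: [0.5368, -0.1833, 0.0449]
tool_rot: [-1.563, 0.004, 1.619]
force: [-0.2, -0.2, 0.2]
gripper_width: 0.0514
```

Emit:
jog_arm(series=[-0.2, 0, 0, 0, 1.2, -0.1, 0.6, 0, 0, 0, 0, 0.8, 0, 0.6, 0, 0, 0, 0, 0, 0, 0.6])

```text
time: 13.35
position: [0.5395, -0.1835, 0.0233]
tool_rot: [-1.566, 0.004, 1.619]
force: [0.4, -0.8, 0.1]
gripper_width: 0.0512
```

Close at 60 N, check level, then lift.

Emit:
jog_arm(series=[-0.3, 0, -0.2, 0, 0, -0.1, 0.6, 0, 0, 0, 0, 0, 0, 0, 0, 0, 0, 0, 0, 0, 0, 0, 0, 0, 0, 0, 0, 0, 0, 0, 0, 0, 0, 0, 0], force=60)

```text
time: 13.85
position: [0.5422, -0.1837, 0.0249]
tool_rot: [-1.575, 0.001, 1.619]
force: [-0.3, 0.3, -3.5]
gripper_width: 0.021
```

Emit:
jog_arm(series=[0, 0, 0, 0, -0.5, -1, 0, 0, 0, 0, 0, -2, -1, 0, 0, 0, 0, 0, -3, 0, 0, 0, 0, 0, 0, -3, 0, 0, 0, 0, 0, 0, -3, 0, 0, 0, 0, 0, 0, 0, 0, 0])

```text
time: 14.45
position: [0.5637, -0.1816, 0.1432]
tool_rot: [-1.572, -0.001, 1.619]
force: [0.6, -0.0, -3.6]
gripper_width: 0.0209
```

Run:
```python
from h import *
from cell import r
s=r.sense(); print(s['position'],s['tool_rot'],s['force'],s['gripper_width'])
z=snap('side','s10'); a=z['p'][70:230,240:440,::-1]; cv2.imwrite('pics/s10c.png',cv2.resize(a,(750,600),interpolation=cv2.INTER_CUBIC))
```

```text
[ 0.56372164 -0.18161147  0.14320426] [-1.57153856e+00 -9.08065173e-04  1.61945634e+00] [ 0.58149076 -0.04433122 -3.55880803] 0.02093961110880186
```

View pics/s10c.png

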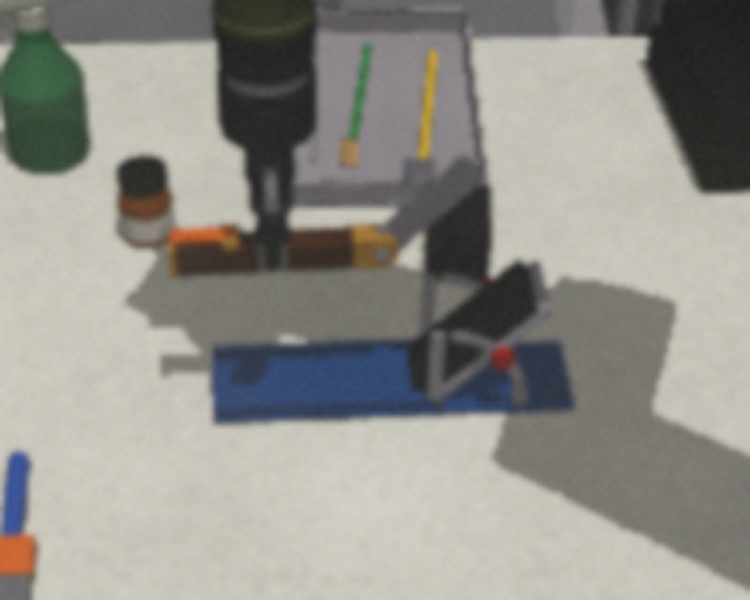

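Emit:
jog_arm(series=[0, 0, 0, 3, 0, -0.6, 0, 0, 0, 0, 4.1, 0, -0.6, 0, 0, 0, 0, 4.1, 0, -0.6, 0, 0, 0, 0, 4.1, 0, -0.6, 0, 0, 0, 0, 4.1, 0, -0.6, 0, 0, 0, 0, 4.1, 0, -0.6, 0, 0, 0, 0, 4.1, 0, -0.6, 0, 0, 0, 0, 4.1, 0, -0.6, 0, 0, 0, 0, 4.1, 0, -0.6, 0, 0, 0, 0, 3, 0, -0.6, 0, 0, 0, 0, 1.5, 0, 0, 0, 0, 0, 0, 0, 0, 0, 0])

```text
time: 15.7
position: [0.5959, 0.2383, 0.1163]
tool_rot: [-1.542, 0.002, 1.616]
force: [0.8, 0.2, -2.7]
gripper_width: 0.0206
```

Run:
```python
from h import *
from cell import r
z=snap('wrist','w11'); s=r.sense(); print(s['position'],s['tool_rot'],s['force'],s['gripper_width'])
P=cloud(z).reshape(400,640,3)
m=(P[:,:,2]>.012)&(P[:,:,2]<.024)&(abs(P[:,:,1]-.225)<.06)
L=[];R=[]
for v in range(4,400,6):
    u=np.where(m[v])[0]; u=u[(u>200)&(u<450)]
    if len(u)>20 and v<230: L.append((u[0]-.5,v));R.append((u[-1]+.5,v))
for E in (L,R):
    X=plane(z,E,.018); k=np.polyfit(X[:,0],X[:,1],1); print(k,X[[0,-1]].round(4),np.polyval(k,[.43,.6]))
```

```text
[0.59570977 0.23709878 0.11615736] [-1.54162897  0.00324255  1.61483063] [-0.43166246 -0.51593784 -4.00916581] 0.020770105799331518
[0.03735265 0.1644809 ] [[0.4332 0.181  0.018 ]
 [0.6139 0.1872 0.018 ]] [0.18054254 0.18689249]
[0.0365762  0.24521159] [[0.43   0.2603 0.018 ]
 [0.6102 0.2675 0.018 ]] [0.26093935 0.26715731]
```

View pics/w11.png

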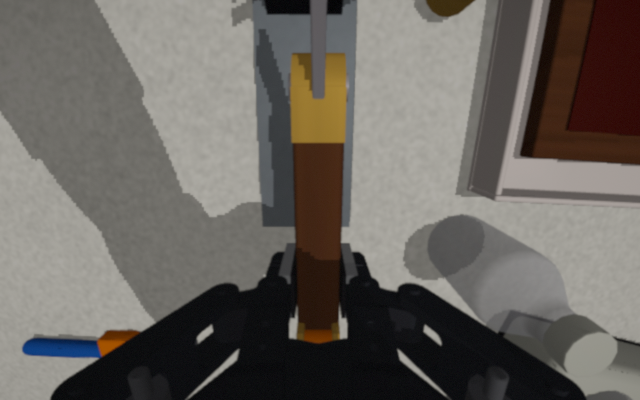

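Run:
```python
from h import *
print(plane(load('side0'),[[281,328],[281,297]],0.0)[0],plane(load('side0'),[[280,297]],.15))
print(plane(load('w11'),[[583,345]],.15))
```

```text
[0.63951931 0.37118493 0.        ] [[0.62955116 0.37583874 0.15      ]]
[[0.62321412 0.37455504 0.15      ]]
```

Emit:
jog_arm(series=[-1.2, 0, 0, -1, 1, 0, 0, 0, 0, 0, 0, 2, 0, 0, 0, 0, 0, 0, 2, 0, 0, 0, 0, 0, 0, 2, 0, 0, 0, 0, 0, 0, 0, 0, 0])

```text
time: 16.25
position: [0.5934, 0.2177, 0.0414]
tool_rot: [-1.559, 0.009, 1.608]
force: [-1.1, -0.7, -2.7]
gripper_width: 0.0208
```

Emit:
jog_arm(series=[-0.6, -0.2, -0.4, 0.7, 0.6, 0, 0, 0, 0, 0, 0, 0, 0, 0, 0, 0, 0, 0, 0, 0, 0])

```text
time: 16.55
position: [0.5936, 0.2227, 0.0361]
tool_rot: [-1.571, 0.002, 1.608]
force: [-0.8, -0.1, -3.1]
gripper_width: 0.0208
```

Emit:
jog_arm(series=[0, -0.2, 0, 0.4, 0.7, 0, 0, 0, 0, 0, 0, 0.2, 0, 0, 0, 0, 0, 0, 0, 0, 0])

```text
time: 16.85
position: [0.5949, 0.2277, 0.0285]
tool_rot: [-1.574, 0.001, 1.612]
force: [0.4, 0.3, -2.9]
gripper_width: 0.021
```

Emit:
jog_arm(series=[0.1, 0, 0, 0, 0.3, 0, 0, 0, 0, 0, 0, 0, 0, 0])

```text
time: 17.05
position: [0.5951, 0.2281, 0.0255]
tool_rot: [-1.573, 0.001, 1.613]
force: [0.4, -0.2, -3.6]
gripper_width: 0.0208
```

Emit:
jog_arm(series=[0.1, 0, 0, 0, 0.2, 0, 0, 0, 0, 0, 0, 0, 0, 0])

```text
time: 17.25
position: [0.5957, 0.2283, 0.0244]
tool_rot: [-1.572, 0.0, 1.613]
force: [0.2, -0.2, -3.6]
gripper_width: 0.021
```

Emit:
jog_arm(series=[0, 0, 0, 0, 0.1, 1, 0, 0, 0, 0, 0, 0, 1, 0, 0, 0, 0, 0, 0, 0.8, 0, 0, 0, 0, 0, 0, 0, 0])

```text
time: 17.65
position: [0.5672, 0.2274, 0.0243]
tool_rot: [-1.576, -0.0, 1.613]
force: [-0.1, -0.8, -2.5]
gripper_width: 0.0207
```

Emit:
jog_arm(series=[0.3, 0, 0, 0, 0.1, 0.5, 0, 0, 0, 0, 0, 0, 0.5, 0, 0, 0, 0, 0, 0, 0, 0])

```text
time: 17.95
position: [0.5584, 0.2274, 0.0245]
tool_rot: [-1.575, -0.001, 1.613]
force: [-1.3, 0.5, -1.0]
gripper_width: 0.0209
```

Emit:
jog_arm(series=[0.1, 0, 0, 0, 0, 0.4, 0, 0, 0, 0, 0, 0, 0.3, 0, 0, 0, 0, 0, 0, 0, 0])

```text
time: 18.25
position: [0.5515, 0.2272, 0.0245]
tool_rot: [-1.574, -0.001, 1.613]
force: [0.6, 0.3, -0.5]
gripper_width: 0.0206
```

Emit:
jog_arm(series=[0, 0, 0, 0, 0, 0.3, 0, 0, 0, 0, 0, 0, 0.3, 0, 0, 0, 0, 0, 0, 0, 0])

```text
time: 18.55
position: [0.5454, 0.227, 0.0245]
tool_rot: [-1.574, -0.001, 1.612]
force: [1.5, -0.3, -0.3]
gripper_width: 0.0208
```

Emit:
jog_arm(series=[0.1, 0, 0, 0, 0, 0.3, 0, 0, 0, 0, 0, 0, 0.3, 0])

```text
time: 18.75
position: [0.5397, 0.2268, 0.0246]
tool_rot: [-1.573, -0.001, 1.612]
force: [3.4, 0.9, -1.4]
gripper_width: 0.0207
```

Run:
```python
from h import *
from cell import r
z=snap('side','s12'); s=r.sense(); print(s['position'],s['tool_rot'],s['force'],s['gripper_width'])
a=z['p'][180:320,240:440,::-1]; cv2.imwrite('pics/s12c.png',cv2.resize(a,(800,560),interpolation=cv2.INTER_CUBIC))
```

```text
[0.53910873 0.22673722 0.02460068] [-1.57278154e+00 -1.08183432e-03  1.61241917e+00] [ 1.69938699 -0.07454356 -0.77318177] 0.021151103310276198
```

View pics/s12c.png

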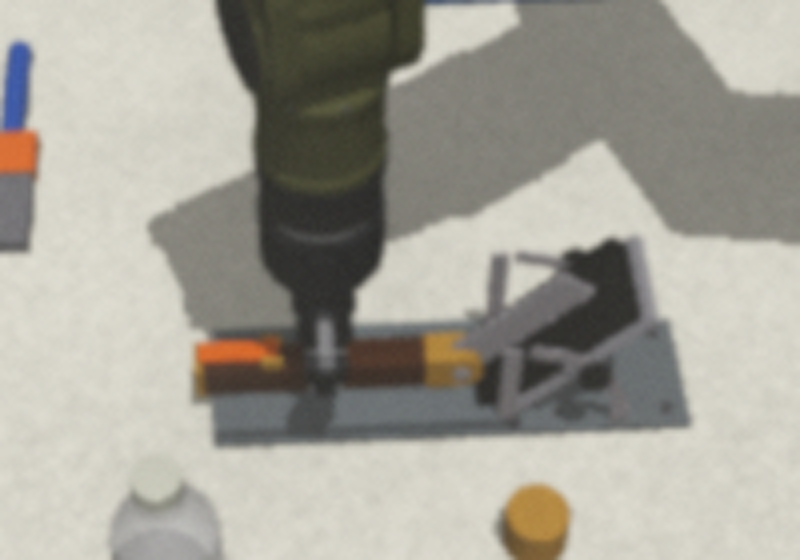

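Emit:
jog_arm(series=[0.1, 0, 0, 0, 0, 0.2, 0, 0, 0, 0, 0, 0, 0.2, 0])

```text
time: 19.0
position: [0.5357, 0.2267, 0.0249]
tool_rot: [-1.573, -0.001, 1.612]
force: [6.1, 0.2, -3.1]
gripper_width: 0.0208
```

Emit:
jog_arm(series=[0, 0, 0, 0, 0, 0.2, 0])

```text
time: 19.1
position: [0.5355, 0.2268, 0.0254]
tool_rot: [-1.576, -0.001, 1.612]
force: [9.0, -0.2, -1.8]
gripper_width: 0.0209
```

Emit:
jog_arm(series=[0, 0, 0, 0, 0, 0.2, 0])

```text
time: 19.2
position: [0.5353, 0.2268, 0.026]
tool_rot: [-1.58, -0.001, 1.612]
force: [8.0, -0.9, -2.4]
gripper_width: 0.0212
```

Emit:
jog_arm(series=[0.4, 0, 0, 0, 0.15, 0.2, 0])

```text
time: 19.3
position: [0.5353, 0.2269, 0.0253]
tool_rot: [-1.577, -0.001, 1.612]
force: [7.6, -0.4, 0.3]
gripper_width: 0.0208
```

Emit:
jog_arm(series=[0.1, 0, 0, 0, 0.1, 0.2, 0])

```text
time: 19.4
position: [0.5353, 0.2269, 0.0252]
tool_rot: [-1.578, -0.001, 1.612]
force: [7.4, -0.7, 1.6]
gripper_width: 0.0205
```

Emit:
jog_arm(series=[0.3, 0, 0, 0, 0.15, 0.1, 0])

```text
time: 19.5
position: [0.5354, 0.2269, 0.0249]
tool_rot: [-1.575, -0.001, 1.612]
force: [-1.1, -3.0, 13.9]
gripper_width: 0.0207
```

Emit:
jog_arm(series=[0, 0, 0, 0, 0, 0, 0.5, 0, 0, 0, 0, 0, 0, 0.5, 0, 0, 0, 0, 0, 0, 0.5, 0, 0, 0, 0, 0, 0, 0.5])

```text
time: 19.9
position: [0.532, 0.2265, 0.0243]
tool_rot: [-1.57, -0.001, 1.612]
force: [0.8, -0.8, 0.3]
gripper_width: 0.0427
```

Emit:
jog_arm(series=[0, 0, 0, 0, -2, 0, 0.5, 0, 0, 0, 0, -3, 0, 0.5, 0, 0, 0, 0, -3, 0, 0.5, 0, 0, 0, 0, -3, -1, 0.5, 0, 0, 0, 0, -1, -1, 0.5, 0, 0, 0, 0, 0, 0, 0.5])

```text
time: 20.5
position: [0.548, 0.2263, 0.1454]
tool_rot: [-1.561, 0.002, 1.613]
force: [-0.1, -0.2, -0.4]
gripper_width: 0.0429
```

Run:
```python
from h import *
from cell import r
z=snap('wrist','w13'); s=r.sense(); print(s['position'],s['tool_rot'],s['force'],s['gripper_width'])
y=snap('side','s13')
a=y['p'][180:320,240:440,::-1]; cv2.imwrite('pics/s13c.png',cv2.resize(a,(800,560),interpolation=cv2.INTER_CUBIC))
P=cloud(z).reshape(400,640,3)
for v in range(2,110,8): print(v,[tuple((P[v,u]*1000).round(0).astype(int)) for u in (300,317,318,319,338)])
```

```text
[0.54712332 0.2262     0.1446381 ] [-1.55946041  0.00194203  1.61319102] [ 0.46586582  0.0642453  -0.40416013] 0.0424844035247801
2 [(np.int64(394), np.int64(208), np.int64(70)), (np.int64(404), np.int64(220), np.int64(99)), (np.int64(405), np.int64(221), np.int64(100)), (np.int64(404), np.int64(222), np.int64(99)), (np.int64(394), np.int64(234), np.int64(71))]
10 [(np.int64(398), np.int64(208), np.int64(67)), (np.int64(408), np.int64(220), np.int64(97)), (np.int64(408), np.int64(221), np.int64(97)), (np.int64(408), np.int64(222), np.int64(96)), (np.int64(397), np.int64(235), np.int64(68))]
18 [(np.int64(401), np.int64(208), np.int64(62)), (np.int64(411), np.int64(221), np.int64(93)), (np.int64(411), np.int64(221), np.int64(92)), (np.int64(411), np.int64(222), np.int64(93)), (np.int64(401), np.int64(235), np.int64(63))]
26 [(np.int64(405), np.int64(208), np.int64(58)), (np.int64(414), np.int64(221), np.int64(89)), (np.int64(415), np.int64(221), np.int64(90)), (np.int64(415), np.int64(222), np.int64(90)), (np.int64(405), np.int64(236), np.int64(59))]
34 [(np.int64(410), np.int64(208),
[... 1606 characters left out ...]
 [(np.int64(446), np.int64(206), np.int64(18)), (np.int64(449), np.int64(222), np.int64(54)), (np.int64(449), np.int64(223), np.int64(53)), (np.int64(449), np.int64(224), np.int64(54)), (np.int64(444), np.int64(241), np.int64(17))]
98 [(np.int64(453), np.int64(206), np.int64(19)), (np.int64(455), np.int64(222), np.int64(50)), (np.int64(455), np.int64(223), np.int64(50)), (np.int64(454), np.int64(224), np.int64(49)), (np.int64(451), np.int64(241), np.int64(19))]
106 [(np.int64(460), np.int64(207), np.int64(18)), (np.int64(461), np.int64(222), np.int64(50)), (np.int64(461), np.int64(223), np.int64(50)), (np.int64(461), np.int64(224), np.int64(49)), (np.int64(458), np.int64(242), np.int64(18))]
```

View pics/w13.png

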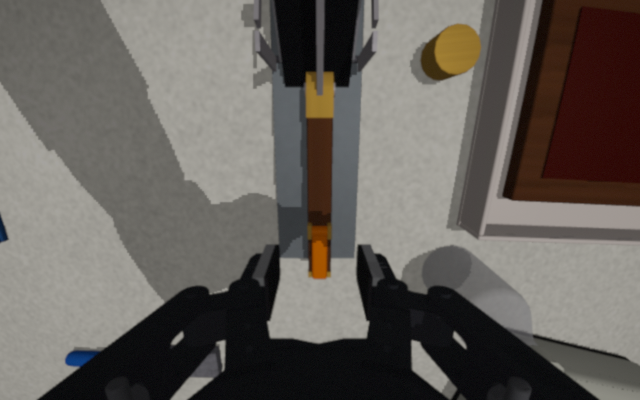

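View pics/s13c.png

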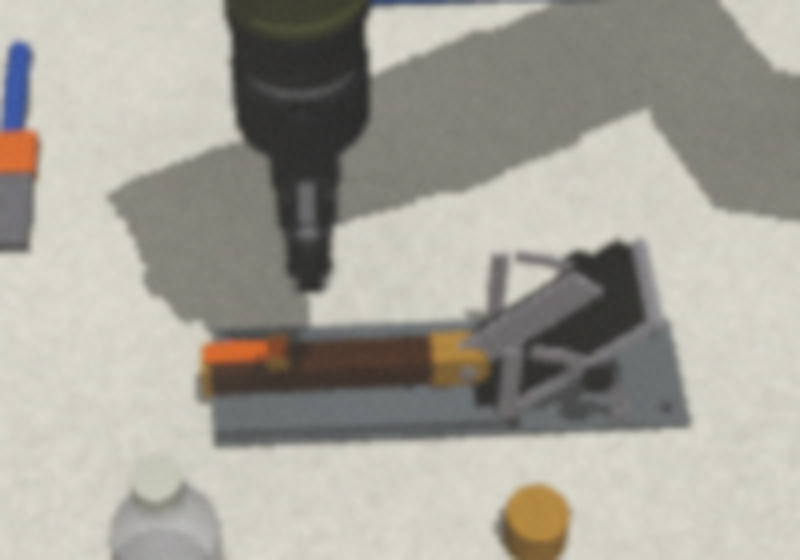

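Run:
```python
from h import *
for n in ('w9','w13'):
    z=load(n);P=cloud(z).reshape(400,640,3)
    for nm,us,vs in(('L',(296,304),(2,72)),('R',(332,340),(2,72)),('blade',(317,320),(2,66))):
        Q=P[vs[0]:vs[1],us[0]:us[1]].reshape(-1,3)
        Q=Q[(Q[:,2]<.12)&(Q[:,2]>.025)]
        for _ in range(3):
            a=np.linalg.svd(np.c_[Q[:,0],Q[:,2]]-[Q[:,0].mean(),Q[:,2].mean()],full_matrices=False)[2][1]
            e=(np.c_[Q[:,0],Q[:,2]]-[np.median(Q[:,0]),np.median(Q[:,2])])@a; Q=Q[abs(e-np.median(e))<.004]
        print(n,nm,len(Q),np.degrees(np.arctan2(abs(a[0]),abs(a[1]))))
```

```text
w9 L 557 46.15353899661365
w9 R 558 46.33312348690879
w9 blade 191 46.08214182385078
w13 L 559 46.54812391414968
w13 R 556 46.75446598302383
w13 blade 192 47.2224533933035
```

Run:
```python
from cell import r
print(r.finish_job()); print(r.sense()['time'])
```

```text
the job is handed in; nothing more can be done
None
the job is handed in; nothing more can be done
```

The job is handed in: the grey leaf now sits at the blue leaf's slope, and the locked gauge stands home in the grey corner with the gripper clear of it. The hand-in gave no verdict; the robot clock was at about 20.5 s.

**Blue rest:** I slid the gauge in until the nose met a hard stop at about 10 N horizontally. I then let go and pressed the lever down to its stop.

**Grey rest:** I pressed the locked gauge home until the push rose sharply, at about 9 N, with the blade swinging the leaf back. I then opened the fingers and lifted clear.

**Last checks:**

| Slope from wrist depth | On the blue rest | On the grey rest |
|---|---|---|
| Leaf | 46.2° | 46.7° |
| Blade | 46.1° | 47.2° |

- The leaves differ by about 0.4°, against 2° allowed. The blade and the grey leaf differ by about 0.6°.
- The last pictures show the lever flat. The nose point comes out about 27 mm short of the grey corner line.
- I saw no sign of the blue leaf or the bystanders moving, but I did not measure them again at the end.

**What did not go cleanly:**
- The nose climbed 1 to 2 mm while I pushed, so I pressed the gauge back down before letting go each time. On the blue rest that gave a brief 21 N upward reading at the wrist (24 N allowing for the gauge's weight); the share taken by the leaf is unknown.
- The lever's stop was met with about 26 N downward.

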